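# Roll the microscope's coarse-focus wheel up to the height mark

## Task

The inverted microscope has been left with its objectives run down. Lay a fingertip lightly on top of the ribbed coarse-focus wheel on the near side of the stand and roll it, stroke by stroke, until the orange pointer on the objective carriage has risen into the green band of the height scale, never running on so far that the objective comes up against the stage. Only roll the wheel, gripping nothing: keep off the objectives and their carriage, leave the well plate, the bottle, the dish and the tally counter standing where they are, and finish with the hand clear.

Things in the scene. Friction and masses are not known exactly. Their poses are not given: they have to be found in the camera images.
- scope: Fixed inverted microscope, white stand. Origin: middle of the stand on the table. Axes: x across the stand, away from the robot; y lengthways to the eyepieces; z up. Offsets in all entries are (x, y, z) in this frame in mm. Foot x -75 to 75, y -230 to 180, 90 high; front housing over y 20 to 180, 154 high. Stands anywhere in 100 x 300 mm, turned up to 0.25 rad from the robot's axes.
- wheel (a point): Centre of the near coarse-focus wheel, at (-103, 105, 85), axes as the microscope's; does not turn. Black ribbed wheel 64 mm in diameter, 26 wide (x -116 to -90), axis level along x, top 117 high. Rolling its TOP towards -y (away from the eyepieces) raises the carriage 5 mm per rad, the other way lowers it. It takes about 1.6 N at the rim to raise, has no play and stays where left.
- coarse: The coarse wheels: the near one and an identical one on the far flank, on one shaft. Origin on the shaft midway between them, at (0, 105, 85); turns with them about x. Outside each sits a slimmer fine-focus wheel, 38 mm in diameter and 18 wide (x -134 to -116 on the near side), turning on its own and moving nothing visible.
- carriage: Objective carriage: grey bracket 128 mm wide with steel turret and four objectives, sliding straight up and down under the stage. Origin on the optical axis at the turret's underside, x 0, y -80; 105 high when fully down, 137 with the pointer at the middle of the band. Starts about 10 to 28 mm below that.
- pointer (a point): Tip of the orange pointer (a 2 mm thick line) on the near flank of the carriage, at x -75, y -2; moves up with the carriage. The same pointer is on the far flank, at x +75, and always stands at the same height.
- band (a point): Middle of the green band, 5 mm tall and 16 wide, at (-75, -2, 172) on the white height scale (black ticks every 5 mm) of the near stage post; the same scale is on the far flank. With the pointer here the tallest objective is 8 mm below the stage plate; 7.5 mm higher it is up against its stop.
- plate: Six-well culture plate lying on the stage, 86 x 128 x 20 mm, loose. Origin: centre of its underside. Not to be moved.
- bottle: Pink medium bottle with a blue cap standing on the table, 60 mm in diameter, 120 mm high, loose. Origin: centre of its underside. Not to be moved.
- dish: Closed clear culture dish on the table, 62 mm in diameter, 16 mm high, loose. Origin: centre of its underside. Not to be moved.
- counter: Round steel tally counter with a black push key on the table, 52 mm in diameter, 42 mm high, loose. Origin: centre of its underside. Not to be moved.
- stage_top (a point): Middle of the black stage plate's top, at (0, -90, 215). Plate x -70 to 70, y -200 to 20, 12 thick. Behind it the rear pillar, x -45 to 45, y -230 to -160, holds the lamp over y -80 up to 590 high. Before it the tube tower, x -48 to 48, y 35 to 160, rises to 350; blue camera and eyepieces above reach 430 high, eyepieces out to y 260.

How it is judged:
At the end, for the whole second after the job is handed in: The pointer's tip stands in the green band (within 2.5 mm of its middle) and the carriage is at rest; the plate is within 10 mm and the bottle, dish and counter within 20 mm of where they stood (z of pointer in the frame of band between -0.0025 and 0.0025 m and linear speed of carriage below 0.003 m/s and distance of plate from where it was at the start of the episode below 0.01 m and distance of each of bottle, dish, counter from where it was at the start of the episode below 0.02 m); the robot touches nothing.
It fails at once if the objective is run up against the stage (pointer more than 6 mm above the middle of the band) (z of pointer in the frame of band above 0.006 m).
It fails at once if the robot touches the objectives or their carriage (contact force between carriage and the fingers above 0.5 N or contact force between carriage and the arm above 0.5 N).
It fails at once if the well plate is moved by more than 10 mm (distance of plate from where it was at the start of the episode above 0.01 m).
It fails at once if the bottle, the dish or the tally counter is moved or lifted by more than 20 mm (distance of any of bottle, dish, counter from where it was at the start of the episode above 0.02 m).
It fails at once if the coarse wheel is gripped or borne down on instead of lightly rolled (over 50 N between fingers and wheel) (contact force between coarse and the fingers above 50 N).
It also fails if it takes over 48 s, if anything falls off the work surface, if the arm or the gripper's body presses on something with over 40 N, if the wrist force passes 120 N, or if a joint passes its speed limit or range.

## Robot

A 6-joint arm with a two-finger parallel gripper is mounted at the origin on the work surface. World frame = base frame: x ahead of the robot, y to its left, z up, the work surface at z = 0. Lengths are in m, angles in rad, forces in N, time in s.
With the tool pointing down it reaches from about 0.375 to 0.975 m from the base axis. Payload 3.8 kg.
Tool frame: the origin (TCP) lies where the fingers leave the gripper's body, on its centre line; the fingertips stand 64 mm ahead of it and the grasp point (between the pads) lies 45 mm ahead of it (tip_reach is the distance from the TCP to the fingertips, in m); z points along the fingers, y is the line along which they close (so a half turn about z gives the same grasp; the last joint's range is limited). The gripper opens to 88 mm and grips with 3 to 60 N. Pads are 18 mm wide; open, the fingers measure 123 mm over their backs; the gripper's body (75 mm by 187 mm) begins 45 mm behind the grasp point.
Start: joints at [-1.15, 0.264, 1.604, -0, 1.274, -0.037], TCP at [0.298, -0.605, 0.303] pointing down, gripper open.
Joint ranges: [-2.63, 2.63], [-0.94, 2.18], [0.31, 2.57], [-1.31, 4.45], [0, 2.66], [-2.55, 2.55]. Speed limits (rad/s): [2.57, 2.57, 3.14, 3.14, 3.14, 3.14].

## Interface

Orientations are given as a rotation vector (axis times angle).
In Python, from workcell import * gives the robot as it stands.
- The arm moves only by the tool step_arm, never from a script. Its argument "plan" is a list of rows, each an object with "jaw": the finger opening in cm, from 0 to 8.81; "linear": the shift along the tool's x, y, z in cm, a list of three; "dr": the turn, a rotation vector about the tool's x, y, z in rad, a list of three. A call has 1 to 20 rows; each row shifts and turns the commanded pose from where the row before left it, along the tool's axes as they then stand; what a row does not reach is not made up. A row lasts 1/12 s, in which the tool goes at most 41.7 mm and 7.16 degrees, less where a joint would pass 70% of its speed; a pose out of reach is approached as far as the arm can. A call with a gripper value outside its range is refused whole. The fingers move at their own pace and stop on an object; "grip_force" is the grip in N (left out, the last holds). Time passes only in rows, so rows that do not move let the fingers close. It gives the time, the measured TCP pose, the force, the opening and the grip force at its end, in the units of the state.
- observe(): the state, without advancing time (a new reading comes with each control period).
- read_camera(name): name is "side" or "top" or "wrist"; returns a dict with "color" (420x560x3 uint8, red, green, blue), "range_z" (420x560 float32, m along the optical axis (not along the pixel's ray), 0 where there is no reading), "vertical_fov" (degrees; the focal length in pixels is half the picture's height over the tangent of half this angle, whatever the lens; pixels are square), "cx", "cy" (the principal point, pixels), "D" ([k1, k2, p1, p2, k3] as OpenCV has them; the pictures are not rectified), "extrinsics" (4x4, takes a point from camera to world coordinates); the wrist camera has in their place "tool_from_camera" (4x4, takes a point from camera to tool coordinates, whose origin is the TCP and whose axes are the flange's). Camera axes: x right, y down, z forward; pixel columns grow to the right and rows downward; lengths in m; the calibration is good to about 2 mm. A picture is of the moment at which its call begins: read the wrist's pose just before it.
- close_job(): hands the job in; it is judged then, once.
The state is a dict: "time_s": time; "q": joint angles; "joint_vel": joint speeds; "joint_torque": joint torques, N m; "eef_pos": TCP position; "orientation": TCP orientation; "contact_force": force on the tool from outside, world axes, zero at the start; "ft_torque": the same for the moment, N m; "width": finger opening in m; "grasp_force": force on a finger pad.
Only numpy, scipy, OpenCV 4.12 (cv2) and the standard library are available. Lean on these libraries where they do the work, as an engineer would, in place of code of your own. Each camera call takes 0.05 s, during which the arm holds its last target. There are 200 camera calls.

## Working session

There is one attempt and no reset: what is moved stays moved. The work goes in short steps, Python scripts to look and compute and a tool call to move; the robot and the scene stay as the last step left them, time stands still between calls to the robot, and variables do not carry over. Pictures are saved under pics/ and viewed, at most 10 in all, crops included, and the job is handed in when it is done.

Besides the shell and the picture viewer there is one more tool, called as name(argument=value, ...), one argument or row to a line, values as JSON. step_arm: Moves the arm, as the interface text tells. Its arguments: {"type":"object","properties":{"plan":{"type":"array","items":{"type":"object","properties":{"jaw":{"type":"number"},"linear":{"type":"array","items":{"type":"number"}},"dr":{"type":"array","items":{"type":"number"}}}}},"grip_force":{"type":"number"}},"required":["plan"]}

```bash
mkdir -p pics
cat > h.py <<'E'
from workcell import *
import numpy as np, cv2
from scipy.spatial.transform import Rotation as R
def cam(n):
    s=observe(); c=read_camera(n); c['s']=s
    f=210/np.tan(np.radians(c['vertical_fov'])/2); c['K']=np.array([[f,0,c['cx']],[0,f,c['cy']],[0,0,1]])
    if n=='wrist':
        T=np.eye(4);T[:3,:3]=R.from_rotvec(s['orientation']).as_matrix();T[:3,3]=s['eef_pos'];c['T']=T@c['tool_from_camera']
    else: c['T']=np.array(c['extrinsics'])
    c['D']=np.array(c['D'],float); return c
def pts(c,uv,z=None):
    uv=np.array(uv,float).reshape(-1,1,2); n=cv2.undistortPoints(uv,c['K'],c['D']).reshape(-1,2)
    d=np.c_[n,np.ones(len(n))]
    if z is None:
        r=np.array([c['range_z'][int(v),int(u)] for u,v in uv.reshape(-1,2)]); 
        return (d*r[:,None])@c['T'][:3,:3].T+c['T'][:3,3]
    w=d@c['T'][:3,:3].T; o=c['T'][:3,3]; return o+w*((z-o[2])/w[:,2])[:,None]
def save(c,n): cv2.imwrite('pics/'+n,c['color'][:,:,::-1])
E
python3 - <<'E'
from h import *
ims=[]
for n in ['side','top','wrist']:
    c=cam(n); save(c,n+'0.png'); print(n,c['vertical_fov'],c['T'].round(3).tolist())
print(observe())
E
```

```text
side 55.5166317479277 [[0.886, -0.436, 0.159, 0.409], [-0.464, -0.832, 0.303, -0.295], [0.0, -0.342, -0.94, 0.905], [0.0, 0.0, 0.0, 1.0]]
top 51.052014796688496 [[0.017, -0.998, 0.054, 0.465], [-1.0, -0.016, 0.02, -0.064], [-0.02, -0.054, -0.998, 1.273], [0.0, 0.0, 0.0, 1.0]]
wrist 70.31425380182526 [[0.442, -0.866, -0.234, 0.357], [-0.897, -0.428, -0.112, -0.575], [-0.003, 0.259, -0.966, 0.383], [0.0, 0.0, 0.0, 1.0]]
{'time_s': 0.15, 'q': array([-1.14988136e+00,  2.64571207e-01,  1.60504081e+00, -2.85159807e-05,
        1.27367934e+00, -3.69044561e-02]), 'joint_vel': array([-0.00168768, -0.00220049, -0.00349483,  0.00072624,  0.00105571,
       -0.00067477]), 'joint_torque': array([-5.68434316e-04, -5.02845097e+01, -3.57470191e+01,  7.28413439e-02,
        2.49724067e-02, -8.77557841e-05]), 'eef_pos': array([ 0.29815964, -0.60510287,  0.30169044]), 'orientation': array([-3.05802030e+00, -7.12512636e-01,  5.50930740e-04]), 'contact_force': array([-0.44090648, -1.29564386, -0.7356901 ]), 'ft_torque': array([ 0.06486899, -0.01066653, -0.02103809]), 'grasp_force': 0.0, 'width': 0.08825996275505762}
```

View pics/side0.png

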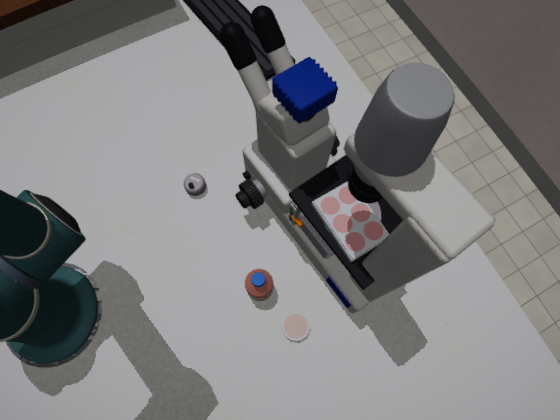

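View pics/top0.png

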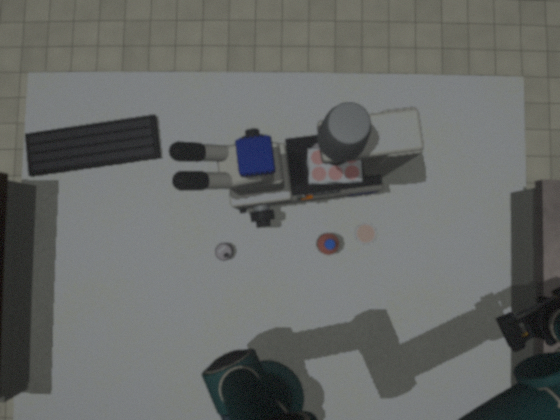

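The side view shows the wheel pair at about (253,190), the orange pointer and scale at (295,215), the bottle at (259,284), the dish at (296,327) and the counter at (195,184). The top view shows the wheels at about (265,213). Next I'll measure the flank line, the wheel and the pointer.

Run:
```python
from h import *
c=cam('side'); t=cam('top')
def cloud(c):
    v,u=np.mgrid[0:420,0:560]; uv=np.c_[u.ravel(),v.ravel()]
    P=pts(c,uv); ok=c['range_z'].ravel()>0
    return uv[ok],P[ok],c['color'].reshape(-1,3)[ok].astype(int)
uv,P,C=cloud(c)
m=(P[:,2]>.02)&(P[:,2]<.075)&(P[:,0]>.35)&(uv[:,0]>240)&(uv[:,0]<420)&(C.min(1)>60)&(C.max(1)-C.min(1)<40)&(P[:,1]<.25)&(P[:,1]>-.4)
Q=P[m]; print(len(Q))
ln=cv2.fitLine(Q[:,:2].astype(np.float32),cv2.DIST_HUBER,0,.003,.003).ravel()
for _ in range(3):
    d=np.array([-ln[1],ln[0]]); r=(Q[:,:2]-ln[2:])@d; k=abs(r)<.008
    ln=cv2.fitLine(Q[k][:,:2].astype(np.float32),cv2.DIST_HUBER,0,.001,.001).ravel()
e=ln[:2]*np.sign(ln[1]); s=Q[k][:,:2]@e; print('flank',ln,k.sum(),'yaw',np.arctan2(-e[0],e[1]),'s range',s.min(),s.max())
for uvn,Pn,Cn,n in[(uv,P,C,'side'),(*cloud(t),'top')]:
    off=(Pn[:,:2]-ln[2:])@np.array([e[1],-e[0]])  # + = scope +x
    w=(Cn.max(1)<60)&(off<-.01)&(off>-.07)&(Pn[:,2]>.05)&(Pn[:,2]<.13)&(Pn[:,0]>.3)&(abs(Pn[:,1])<.3)
    W=Pn[w]; print(n,len(W),'off',np.percentile(off[w],[1,50,99]),'s',np.percentile(W[:,:2]@e,[1,50,99]),'z',np.percentile(W[:,2],[1,50,99]),'uv',uvn[w].min(0),uvn[w].max(0))
    for q in (.113,.116,.12): print(q,(W[:,2]>q).sum(),np.median(W[W[:,2]>q],0))
    h=cv2.cvtColor(Cn.astype(np.uint8)[None],cv2.COLOR_RGB2HSV)[0].astype(int)
    for nm,lo,hi in(('orange',8,20),('green',45,85)):
        o=(h[:,0]>=lo)&(h[:,0]<=hi)&(h[:,1]>120)&(h[:,2]>70)&(Pn[:,0]>.3)
        if o.sum(): print(nm,o.sum(),uvn[o].min(0),uvn[o].max(0),np.median(Pn[o],0),np.median(Pn[o][:,:2]@e),np.median(off[o]))
x=c['color'][150:260,210:350]; 
cv2.imwrite('pics/crop.png',cv2.resize(x,None,fx=5,fy=5,interpolation=2)[:,:,::-1])
```

```text
670
flank [ 0.13785686 -0.9904522   0.56436276 -0.10631318] 577 yaw 0.13829729 s range -0.3876317833038908 0.01767300921997135
side 547 off [-0.05932695 -0.03651287 -0.01155399] s [-0.08620355 -0.06204199 -0.00026834] z [0.06573866 0.10589358 0.11943609] uv [236 173] [263 208]
0.113 164 [0.51743969 0.01514047 0.11613568]
0.116 85 [0.5176755  0.01813994 0.11759366]
0.12 2 [0.51928813 0.0161898  0.12125263]
orange 63 [290 215] [302 226] [ 0.56330685 -0.1026056   0.15477151] -0.17956570830450705 0.0003380568631497776
green 3 [290 207] [292 211] [ 0.56138557 -0.08373315  0.17329949] -0.16038199022507477 0.0001462171345757305
top 291 off [-0.05794724 -0.03499667 -0.01123242] s [-0.08450814 -0.05678205 -0.0047633 ] z [0.07172345 0.11014215 0.1208659 ] uv [241 209] [273 226]
0.113 109 [0.51591699 0.0152747  0.11672758]
0.116 67 [0.51610906 0.01525721 0.1179769 ]
0.12 12 [0.51724635 0.01359518 0.12068167]
orange 28 [302 195] [312 199] [ 0.56229637 -0.10390483  0.15546417] -0.18090026108054733 -0.0015194893693050728
```

View pics/crop.png

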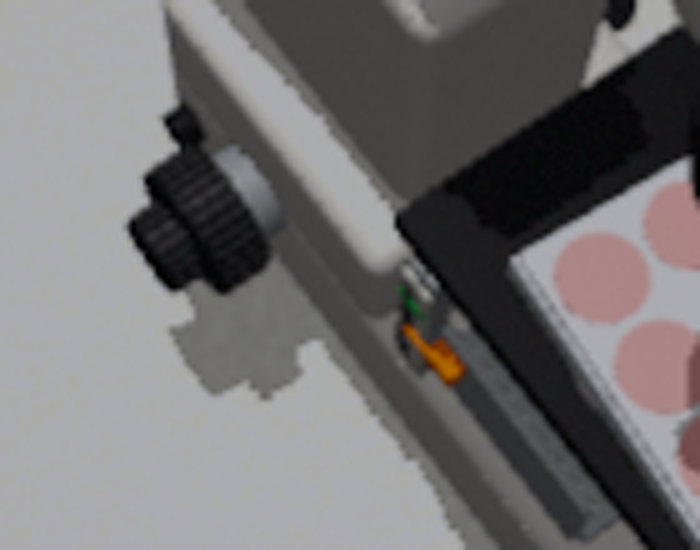

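The flank yaw is +0.138 rad. The wheel top is near (0.518, 0.0165, 0.117), and both views agree. The pointer stands about 17 mm below the band. I'll turn the tool so the camera is on the robot side, and roll with the -y finger of the open hand.

step_arm(
  plan=[
    {"dr": [0, 0, -0.1237]},
    {"dr": [0, 0, -0.1237]},
    {"dr": [0, 0, -0.1237]},
    {"dr": [0, 0, -0.1237]},
    {"dr": [0, 0, -0.1237]},
    {"dr": [0, 0, -0.1237]},
    {"dr": [0, 0, -0.1237]},
    {"dr": [0, 0, -0.1237]},
    {"dr": [0, 0, -0.1237]},
  ],
)

```text
validation failed for argument at $.pl...
```

step_arm(
  plan=[
    {"linear": [3.7, 0.68, 0]},
    {"linear": [3.7, 0.68, 0]},
    {"linear": [3.7, 0.68, 0]},
    {"linear": [3.7, 0.68, 0]},
    {"linear": [3.7, 0.68, 0]},
    {"linear": [3.7, 0.68, 0]},
    {"linear": [3.7, 0.68, 0]},
    {"linear": [3.7, 0.68, 0]},
    {"linear": [3.7, 0.68, 0]},
    {"linear": [3.7, 0.68, 0]},
    {"linear": [3.7, 0.68, 0]},
    {"linear": [3.7, 0.68, 0]},
    {"linear": [3.7, 0.68, 0]},
    {"linear": [3.7, 0.68, 0]},
    {"linear": [3.7, 0.68, 0]},
  ],
)

```text
validation failed for argument at $.pl...
```

step_arm(
  plan=[
    {"dr": [0, 0, -0.1221]},
    {"dr": [0, 0, -0.1221]},
    {"dr": [0, 0, -0.1221]},
    {"dr": [0, 0, -0.1221]},
    {"dr": [0, 0, -0.1221]},
    {"dr": [0, 0, -0.1221]},
    {"dr": [0, 0, -0.1221]},
    {"dr": [0, 0, -0.1221]},
    {"dr": [0, 0, -0.1221]},
    {"dr": [0, 0, -0.1221]},
    {"dr": [0, 0, -0.1221]},
    {"dr": [0, 0, -0.1221]},
    {"dr": [0, 0, -0.1221]},
    {"dr": [0, 0, -0.1221]},
    {"linear": [0, 0, 0]},
  ],
)

```text
validation failed for argument at $.pl...
```

```bash
cat >> h.py <<'E'
def pointer(c,e=np.array([-.1379,.9904])):
    "median z of orange tip and green band in wrist view: rays onto the flank plane (off=-1mm)"
    h=cv2.cvtColor(c['color'],cv2.COLOR_RGB2HSV).astype(int); out={}
    n=np.array([e[1],-e[0],0]); q=np.array([.5644,-.1063,0])
    for nm,lo,hi in(('orange',8,22),('green',45,85)):
        m=((h[...,0]>=lo)&(h[...,0]<=hi)&(h[...,1]>120)&(h[...,2]>60)).astype(np.uint8)
        k,l,st,_=cv2.connectedComponentsWithStats(m)
        if k<2: continue
        i=1+np.argmax(st[1:,4]); v,u=np.where(l==i); uv=np.c_[u,v].astype(float)
        d=np.c_[cv2.undistortPoints(uv.reshape(-1,1,2),c['K'],c['D']).reshape(-1,2),np.ones(len(u))]@c['T'][:3,:3].T
        o=c['T'][:3,3]; P=o+d*(((q-o)@n)/(d@n))[:,None]; s=P[:,:2]@e+.159
        out[nm]=dict(n=len(u),box=st[i,:4].tolist(),y=np.percentile(s,[1,50,99]).round(4),z=np.percentile(P[:,2],[1,50,99]).round(4))
        if nm=='orange': 
            t=s>np.percentile(s,99)-.008; out['tip_z']=np.percentile(P[t,2],[5,50,95]).round(4)
    return out
E
python3 - <<'E'
from h import *
c=cam('wrist'); save(c,'w1.png'); s=c['s']; print(s['eef_pos'],s['q'],s['contact_force'],s['time_s'])
T=R.from_rotvec(s['orientation']).as_matrix(); print(T.round(3)); print(pointer(c))
print('move to hover (tool cm):',100*T.T@(np.array([.5107,.069,.211])-s['eef_pos']))
E
```

```text
[ 0.29822474 -0.60524661  0.30207447] [-1.14989918e+00  2.64326947e-01  1.60463490e+00  1.95750425e-05
  1.27371803e+00 -3.69055670e-02] [-0.29041689  0.18174284  0.43878515] 0.25
[[ 0.897  0.442 -0.   ]
 [ 0.442 -0.897  0.001]
 [ 0.    -0.001 -1.   ]]
{'orange': {'n': 449, 'box': [471, 280, 23, 58], 'y': array([0.0929, 0.2633, 0.4227]), 'z': array([0.9402, 1.1105, 1.3868])}, 'tip_z': array([1.3386, 1.3728, 1.3931])}
move to hover (tool cm): [ 48.85897565 -51.08107906   9.16578961]
```

View pics/w1.png

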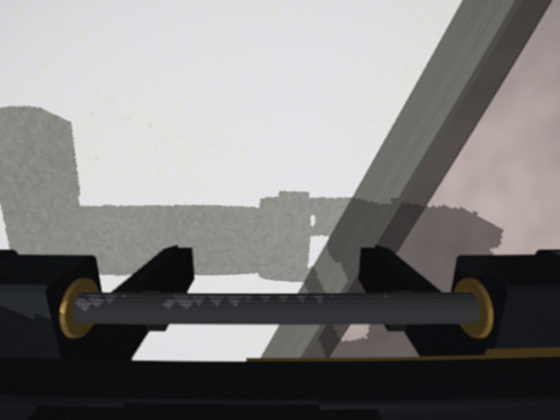

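The calls were refused, so nothing moved and this view shows only the table edge and the fingers. All fields seem to be needed in each row.

step_arm(
  plan=[
    {"jaw": 8.8, "linear": [0, 0, 0], "dr": [0, 0, -0.1237]},
    {"jaw": 8.8, "linear": [0, 0, 0], "dr": [0, 0, -0.1237]},
    {"jaw": 8.8, "linear": [0, 0, 0], "dr": [0, 0, -0.1237]},
    {"jaw": 8.8, "linear": [0, 0, 0], "dr": [0, 0, -0.1237]},
    {"jaw": 8.8, "linear": [0, 0, 0], "dr": [0, 0, -0.1237]},
    {"jaw": 8.8, "linear": [0, 0, 0], "dr": [0, 0, -0.1237]},
    {"jaw": 8.8, "linear": [0, 0, 0], "dr": [0, 0, -0.1237]},
    {"jaw": 8.8, "linear": [0, 0, 0], "dr": [0, 0, -0.1237]},
    {"jaw": 8.8, "linear": [0, 0, 0], "dr": [0, 0, -0.1237]},
  ],
)

```text
time_s: 1.05
eef_pos: [0.2983, -0.6054, 0.3026]
orientation: [-2.214, -2.228, -0.0]
contact_force: [-0.1, 0.5, 0.5]
width: 0.0885
grasp_force: 0.0
```

step_arm(
  plan=[
    {"jaw": 8.8, "linear": [3.7, 0.68, 0], "dr": [0, 0, 0]},
    {"jaw": 8.8, "linear": [3.7, 0.68, 0], "dr": [0, 0, 0]},
    {"jaw": 8.8, "linear": [3.7, 0.68, 0], "dr": [0, 0, 0]},
    {"jaw": 8.8, "linear": [3.7, 0.68, 0], "dr": [0, 0, 0]},
    {"jaw": 8.8, "linear": [3.7, 0.68, 0], "dr": [0, 0, 0]},
    {"jaw": 8.8, "linear": [3.7, 0.68, 0], "dr": [0, 0, 0]},
    {"jaw": 8.8, "linear": [3.7, 0.68, 0], "dr": [0, 0, 0]},
    {"jaw": 8.8, "linear": [3.7, 0.68, 0], "dr": [0, 0, 0]},
    {"jaw": 8.8, "linear": [3.7, 0.68, 0], "dr": [0, 0, 0]},
    {"jaw": 8.8, "linear": [3.7, 0.68, 0], "dr": [0, 0, 0]},
    {"jaw": 8.8, "linear": [3.7, 0.68, 0], "dr": [0, 0, 0]},
    {"jaw": 8.8, "linear": [3.7, 0.68, 0], "dr": [0, 0, 0]},
    {"jaw": 8.8, "linear": [3.7, 0.68, 0], "dr": [0, 0, 0]},
    {"jaw": 8.8, "linear": [3.7, 0.68, 0], "dr": [0, 0, 0]},
    {"jaw": 8.8, "linear": [3.7, 0.68, 0], "dr": [0, 0, 0]},
  ],
)

```text
time_s: 2.3
eef_pos: [0.4, -0.0487, 0.3031]
orientation: [2.221, 2.221, 0.001]
contact_force: [1.4, -0.6, -0.2]
width: 0.0879
grasp_force: 0.0
```

step_arm(
  plan=[
    {"jaw": 8.8, "linear": [0, 0, 0], "dr": [0, 0, -0.1221]},
    {"jaw": 8.8, "linear": [0, 0, 0], "dr": [0, 0, -0.1221]},
    {"jaw": 8.8, "linear": [0, 0, 0], "dr": [0, 0, -0.1221]},
    {"jaw": 8.8, "linear": [0, 0, 0], "dr": [0, 0, -0.1221]},
    {"jaw": 8.8, "linear": [0, 0, 0], "dr": [0, 0, -0.1221]},
    {"jaw": 8.8, "linear": [0, 0, 0], "dr": [0, 0, -0.1221]},
    {"jaw": 8.8, "linear": [0, 0, 0], "dr": [0, 0, -0.1221]},
    {"jaw": 8.8, "linear": [0, 0, 0], "dr": [0, 0, -0.1221]},
    {"jaw": 8.8, "linear": [0, 0, 0], "dr": [0, 0, -0.1221]},
    {"jaw": 8.8, "linear": [0, 0, 0], "dr": [0, 0, -0.1221]},
    {"jaw": 8.8, "linear": [0, 0, 0], "dr": [0, 0, -0.1221]},
    {"jaw": 8.8, "linear": [0, 0, 0], "dr": [0, 0, -0.1221]},
    {"jaw": 8.8, "linear": [0, 0, 0], "dr": [0, 0, -0.1221]},
    {"jaw": 8.8, "linear": [0, 0, 0], "dr": [0, 0, -0.1221]},
    {"jaw": 8.8, "linear": [0, 0, 0], "dr": [0, 0, 0]},
  ],
)

```text
time_s: 3.55
eef_pos: [0.4001, -0.0505, 0.3028]
orientation: [-0.223, 3.133, -0.0]
contact_force: [0.1, -0.2, 0.7]
width: 0.0881
grasp_force: 0.0
```

```bash
cat > look.py <<'E'
from h import *
import sys
c=cam('wrist'); save(c,sys.argv[1]); s=c['s']; print(s['eef_pos'],s['q'].round(2),s['contact_force'],s['time_s'])
T=R.from_rotvec(s['orientation']).as_matrix(); print(T.round(3).tolist()); print(pointer(c))
print('move to hover (tool cm):',100*T.T@(np.array([.5107,.069,.211])-s['eef_pos']))
E
python3 look.py w2.png
```

```text
[ 0.40010267 -0.05047802  0.30281664] [-0.19 -0.28  2.14 -0.    1.28 -1.9 ] [ 0.08708219 -0.20952434  0.65320415] 3.55
[[-0.99, -0.141, 0.0], [-0.141, 0.99, -0.0], [-0.0, -0.0, -1.0]]
{'orange': {'n': 339, 'box': [476, 282, 17, 55], 'y': array([0.2902, 0.3343, 0.3704]), 'z': array([-0.0276,  0.0497,  0.0974])}, 'tip_z': array([-0.0292, -0.0162, -0.0012])}
move to hover (tool cm): [-12.63604598  10.2645871    9.18363872]
```

View pics/w2.png

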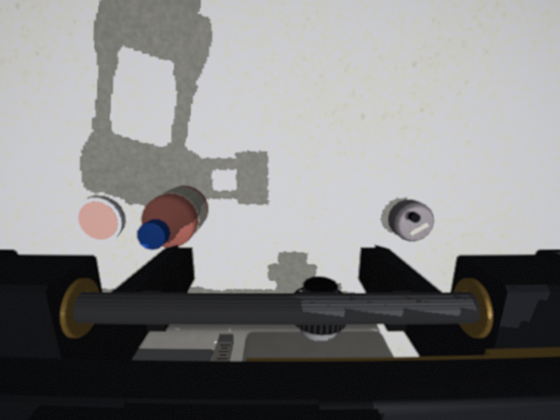

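The wrist view now shows the bottle (170,220), dish (100,217), counter (412,220), wheel (321,310) and scale (225,348). The scale sits in the slot below the guide bar, so I'll move until that slot is over the pointer.

step_arm(
  plan=[
    {"jaw": 8.8, "linear": [-2.25, -1.4, 1.3], "dr": [0, 0, 0]},
    {"jaw": 8.8, "linear": [-2.25, -1.4, 1.3], "dr": [0, 0, 0]},
    {"jaw": 8.8, "linear": [-2.25, -1.4, 1.3], "dr": [0, 0, 0]},
    {"jaw": 8.8, "linear": [-2.25, -1.4, 1.3], "dr": [0, 0, 0]},
    {"jaw": 8.8, "linear": [0, 0, 0], "dr": [0, 0, 0]},
  ],
)

```text
time_s: 4.02
eef_pos: [0.4992, -0.0948, 0.2478]
orientation: [0.211, -3.132, -0.001]
contact_force: [0.5, -0.1, -0.4]
width: 0.0879
grasp_force: 0.0
```

```bash
python3 look.py w3.png; python3 -c "
import cv2;a=cv2.imread('pics/w3.png');b=cv2.resize(a[280:400,180:380],None,fx=4,fy=4,interpolation=2);cv2.imwrite('pics/w3c.png',b)"
```

```text
[ 0.49916083 -0.09476255  0.24782129] [-0.24 -0.01  2.01 -0.    1.14 -1.94] [ 0.51804936 -0.1052331  -0.43691115] 4.0167
[[-0.991, -0.134, -0.002], [-0.134, 0.991, 0.0], [0.002, 0.0, -1.0]]
{'orange': {'n': 984, 'box': [247, 348, 313, 13], 'y': array([-0.0176,  0.1333,  0.1738]), 'z': array([0.1759, 0.1809, 0.1825])}, 'tip_z': array([0.176 , 0.1788, 0.1824]), 'green': {'n': 100, 'box': [265, 344, 24, 7], 'y': array([-0.0101, -0.0025,  0.0045]), 'z': array([0.1676, 0.1713, 0.1732])}}
move to hover (tool cm): [-3.34636392 16.07212827  3.68237324]
```

View pics/w3c.png

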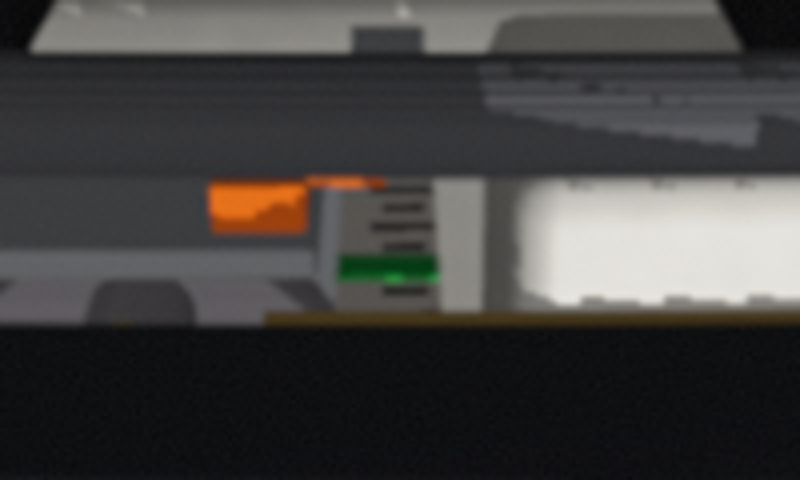

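The crop shows the green band at rows 255–282 (centre at original pixel (277,347)), and the pointer tip four ticks below it (original (270,325)), so 17–21 mm to go. The band ray gives y -2.5 mm and z 171 mm, which agrees with the frame. Next I'll go over the wheel and lower the -y finger.

step_arm(
  plan=[
    {"jaw": 8.8, "linear": [0, 3.6, 0], "dr": [0, 0, 0]},
    {"jaw": 8.8, "linear": [-0.6, 3.6, 0], "dr": [0, 0, 0]},
    {"jaw": 8.8, "linear": [-0.6, 3.6, 0.5], "dr": [0, 0, 0]},
    {"jaw": 8.8, "linear": [-0.6, 3.6, 0.8], "dr": [0, 0, 0]},
    {"jaw": 8.8, "linear": [-0.75, 3.6, 1.0], "dr": [0, 0, 0]},
    {"jaw": 8.8, "linear": [-0.8, 0, 1.4], "dr": [0, 0, 0]},
    {"jaw": 8.8, "linear": [0, 0, 1.0], "dr": [0, 0, 0]},
    {"jaw": 8.8, "linear": [0, 0, 1.0], "dr": [0, 0, 0]},
    {"jaw": 8.8, "linear": [0, 0, 0.7], "dr": [0, 0, 0]},
    {"jaw": 8.8, "linear": [0, 0, 0], "dr": [0, 0, 0]},
  ],
)

```text
time_s: 4.9
eef_pos: [0.5037, 0.0883, 0.185]
orientation: [0.214, -3.131, 0.001]
contact_force: [-0.6, -0.5, 0.1]
width: 0.0882
grasp_force: 0.0
```

```bash
cat > st.py <<'E'
from h import *
s=observe(); T=R.from_rotvec(s['orientation']).as_matrix()
tip=s['eef_pos']+T@np.array([0,-.053,.064]); e=np.array([-.1379,.9904]); x=np.array([.9904,.1379])
print('tip scope x,y(rel wheel),z mm',1000*((tip[:2]-[.5644,-.1063])@x)-75,1000*(tip[:2]@e+.159)-105,1000*tip[2],'F',s['contact_force'].round(1),s['time_s'])
E
python3 st.py
```

```text
tip scope x,y(rel wheel),z mm -108.57594085825781 19.015087913654142 120.99712327640049 F [-0.6 -0.5  0.1] 4.9
```

step_arm(
  plan=[
    {"jaw": 8.8, "linear": [-0.4, 0, 0.4], "dr": [0, 0, 0]},
    {"jaw": 8.8, "linear": [0, 0, 0.1], "dr": [0, 0, 0]},
    {"jaw": 8.8, "linear": [0, 0, 0.1], "dr": [0, 0, 0]},
    {"jaw": 8.8, "linear": [0, 0, 0.1], "dr": [0, 0, 0]},
    {"jaw": 8.8, "linear": [0, 0, 0], "dr": [0, 0, 0]},
  ],
)

```text
time_s: 5.32
eef_pos: [0.5094, 0.0897, 0.1799]
orientation: [-0.217, 3.134, 0.0]
contact_force: [-0.4, 0.2, -0.4]
width: 0.0879
grasp_force: 0.0
```

```bash
python3 st.py
```

```text
tip scope x,y(rel wheel),z mm -102.42113900932674 19.633016284536907 115.85491902433185 F [-0.4  0.2 -0.4] 5.3167
```

step_arm(
  plan=[
    {"jaw": 8.8, "linear": [0, 0, 0.1], "dr": [0, 0, 0]},
    {"jaw": 8.8, "linear": [0, 0, 0.1], "dr": [0, 0, 0]},
    {"jaw": 8.8, "linear": [0, 0, 0], "dr": [0, 0, 0]},
  ],
)

```text
time_s: 5.57
eef_pos: [0.5092, 0.09, 0.1776]
orientation: [0.218, -3.134, -0.0]
contact_force: [-1.0, -0.1, -1.1]
width: 0.0878
grasp_force: 0.0
```

step_arm(
  plan=[
    {"jaw": 8.8, "linear": [0, 0, 0.1], "dr": [0, 0, 0]},
    {"jaw": 8.8, "linear": [0, 0, 0.1], "dr": [0, 0, 0]},
    {"jaw": 8.8, "linear": [0, 0, 0], "dr": [0, 0, 0]},
  ],
)

```text
time_s: 5.82
eef_pos: [0.5091, 0.09, 0.1755]
orientation: [0.218, -3.134, 0.0]
contact_force: [-0.7, 0.8, 0.2]
width: 0.0883
grasp_force: 0.0
```

No contact yet at tip height 111.5 mm, so the tip must be thinner than the finger back. I'll start the stroke along the rim arc with about 1.5 mm of press and read the force midway.

step_arm(
  plan=[
    {"jaw": 8.8, "linear": [0, -0.36, 0.09], "dr": [0, 0, 0]},
    {"jaw": 8.8, "linear": [0, -0.4, -0.21], "dr": [0, 0, 0]},
    {"jaw": 8.8, "linear": [0, -0.4, -0.15], "dr": [0, 0, 0]},
    {"jaw": 8.8, "linear": [0, -0.4, -0.09], "dr": [0, 0, 0]},
  ],
)

```text
time_s: 6.15
eef_pos: [0.5117, 0.0748, 0.1804]
orientation: [-0.218, 3.134, 0.002]
contact_force: [-3.0, 3.5, 7.6]
width: 0.0879
grasp_force: 4.1
```

```bash
python3 st.py
```

```text
tip scope x,y(rel wheel),z mm -102.18189088238398 4.6049136554151175 116.35673367411835 F [-3.   3.5  7.6] 6.15
```

Light contact, about 8 N. I'll continue the stroke, then lift.

step_arm(
  plan=[
    {"jaw": 8.8, "linear": [0, -0.4, -0.04], "dr": [0, 0, 0]},
    {"jaw": 8.8, "linear": [0, -0.4, 0], "dr": [0, 0, 0]},
    {"jaw": 8.8, "linear": [0, -0.4, 0], "dr": [0, 0, 0]},
    {"jaw": 8.8, "linear": [0, -0.4, 0.02], "dr": [0, 0, 0]},
    {"jaw": 8.8, "linear": [0, -0.4, 0.06], "dr": [0, 0, 0]},
  ],
)

```text
time_s: 6.57
eef_pos: [0.5147, 0.054, 0.1804]
orientation: [-0.218, 3.133, -0.001]
contact_force: [-2.0, 0.1, 7.1]
width: 0.0878
grasp_force: 3.5
```

```bash
cat >> st.py <<'E'
c=cam('side'); h=cv2.cvtColor(c['color'],cv2.COLOR_RGB2HSV).astype(int)
m=(h[...,0]>=8)&(h[...,0]<=20)&(h[...,1]>120)&(h[...,2]>70); m[:205]=0;m[235:]=0;m[:,:280]=0;m[:,312:]=0
v,u=np.where(m); P=pts(c,np.c_[u,v]); print('side orange',len(u),u.mean(),v.mean(),np.median(P[:,2]))
E
python3 st.py
```

```text
tip scope x,y(rel wheel),z mm -102.03974799845778 -16.50429254838629 116.4480916059864 F [-2.   0.1  7.1] 6.5667
side orange 66 297.3484848484849 220.0909090909091 0.16058389587219501
```

step_arm(
  plan=[
    {"jaw": 8.8, "linear": [0, -0.4, 0.12], "dr": [0, 0, 0]},
    {"jaw": 8.8, "linear": [0, -0.4, 0.16], "dr": [0, 0, 0]},
    {"jaw": 8.8, "linear": [0, -0.2, -1.5], "dr": [0, 0, 0]},
    {"jaw": 8.8, "linear": [0, 1.9, 0], "dr": [0, 0, 0]},
    {"jaw": 8.8, "linear": [0, 2.0, 0], "dr": [0, 0, 0]},
    {"jaw": 8.8, "linear": [0, 0, 0.7], "dr": [0, 0, 0]},
    {"jaw": 8.8, "linear": [0, 0, 0], "dr": [0, 0, 0]},
  ],
)

```text
time_s: 7.2
eef_pos: [0.5095, 0.0833, 0.1829]
orientation: [0.221, -3.132, 0.001]
contact_force: [0.7, 0.2, -0.5]
width: 0.088
grasp_force: 0.0
```

```bash
python3 st.py
```

```text
tip scope x,y(rel wheel),z mm -103.23386957393694 13.225332611593046 118.91351109199462 F [ 0.7  0.2 -0.5] 7.2
side orange 74 297.06756756756755 219.5 0.16164549907720677
```

step_arm(
  plan=[
    {"jaw": 8.8, "linear": [0, 0, 0.3], "dr": [0, 0, 0]},
    {"jaw": 8.8, "linear": [0, 0, 0.3], "dr": [0, 0, 0]},
    {"jaw": 8.8, "linear": [0, -0.4, -0.15], "dr": [0, 0, 0]},
    {"jaw": 8.8, "linear": [0, -0.4, -0.09], "dr": [0, 0, 0]},
    {"jaw": 8.8, "linear": [0, -0.4, -0.04], "dr": [0, 0, 0]},
    {"jaw": 8.8, "linear": [0, -0.4, 0], "dr": [0, 0, 0]},
    {"jaw": 8.8, "linear": [0, -0.4, 0], "dr": [0, 0, 0]},
    {"jaw": 8.8, "linear": [0, -0.4, 0.02], "dr": [0, 0, 0]},
    {"jaw": 8.8, "linear": [0, -0.4, 0.06], "dr": [0, 0, 0]},
  ],
)

```text
time_s: 8.0
eef_pos: [0.5144, 0.0551, 0.1807]
orientation: [-0.218, 3.133, -0.001]
contact_force: [-0.8, 0.3, 5.6]
width: 0.0878
grasp_force: 2.5
```

```bash
python3 st.py
```

```text
tip scope x,y(rel wheel),z mm -102.17245397981196 -15.346160725198317 116.74950377184167 F [-0.8  0.3  5.6] 8.0
side orange 68 297.38235294117646 219.2941176470588 0.16436922246825936
```

Next I'll finish the stroke tail, lift and go back to the look pose.

step_arm(
  plan=[
    {"jaw": 8.8, "linear": [0, -0.4, 0.12], "dr": [0, 0, 0]},
    {"jaw": 8.8, "linear": [0, -0.4, 0.16], "dr": [0, 0, 0]},
    {"jaw": 8.8, "linear": [0, -0.2, -1.5], "dr": [0, 0, 0]},
    {"jaw": 8.8, "linear": [1.0, 0, -3.0], "dr": [0, 0, 0]},
    {"jaw": 8.8, "linear": [1.5, -2.0, -2.7], "dr": [0, 0, 0]},
    {"jaw": 8.8, "linear": [0.4, -4.0, 0], "dr": [0, 0, 0]},
    {"jaw": 8.8, "linear": [0, -4.0, 0], "dr": [0, 0, 0]},
    {"jaw": 8.8, "linear": [0, -3.3, 0], "dr": [0, 0, 0]},
    {"jaw": 8.8, "linear": [0, 0, 0], "dr": [0, 0, 0]},
  ],
)

```text
time_s: 8.8
eef_pos: [0.5054, -0.0949, 0.2494]
orientation: [-0.212, 3.134, -0.005]
contact_force: [0.9, 0.2, -0.7]
width: 0.0881
grasp_force: 0.0
```

```bash
python3 st.py; python3 look.py w4.png; python3 -c "
import cv2;a=cv2.imread('pics/w4.png');b=cv2.resize(a[280:400,180:380],None,fx=4,fy=4,interpolation=2);cv2.imwrite('pics/w4c.png',b)"
```

```text
tip scope x,y(rel wheel),z mm -131.98742324618902 -162.93156295773534 185.53476936234443 F [ 0.9  0.2 -0.7] 8.8
side orange 69 297.3623188405797 222.6231884057971 0.2722869968803949
[ 0.50494013 -0.09274207  0.24890269] [-0.23 -0.    2.   -0.    1.14 -1.93] [-0.21669397  0.89582358 -0.05233988] 8.85
[[-0.991, -0.134, -0.001], [-0.134, 0.991, -0.001], [0.001, -0.001, -1.0]]
{'orange': {'n': 1073, 'box': [247, 348, 313, 13], 'y': array([-0.0157,  0.1251,  0.1664]), 'z': array([0.1841, 0.1891, 0.1905])}, 'tip_z': array([0.1842, 0.1869, 0.1903]), 'green': {'n': 104, 'box': [263, 334, 24, 7], 'y': array([-0.0101, -0.0013,  0.0044]), 'z': array([0.1669, 0.1708, 0.1728])}}
move to hover (tool cm): [-2.7407521  15.95365471  3.77783867]
```

View pics/w4c.png

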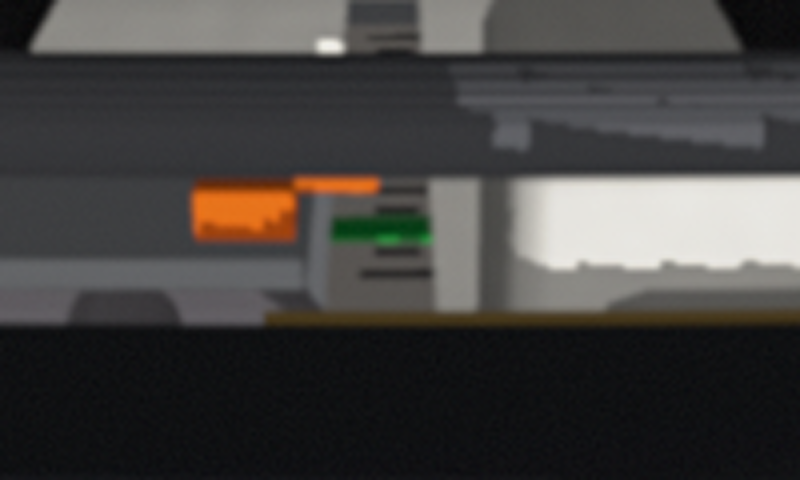

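The pointer is now about two ticks below the band (crop pointer row 185, band centre 231, tick spacing 20), so roughly 10 mm remain. I'll do a third full stroke.

step_arm(
  plan=[
    {"jaw": 8.8, "linear": [0, 4.0, 0], "dr": [0, 0, 0]},
    {"jaw": 8.8, "linear": [0, 4.0, 0], "dr": [0, 0, 0]},
    {"jaw": 8.8, "linear": [0, 4.0, 0], "dr": [0, 0, 0]},
    {"jaw": 8.8, "linear": [-1.4, 3.5, 1.5], "dr": [0, 0, 0]},
    {"jaw": 8.8, "linear": [-1.5, 2.1, 2.5], "dr": [0, 0, 0]},
    {"jaw": 8.8, "linear": [0, 0, 2.6], "dr": [0, 0, 0]},
    {"jaw": 8.8, "linear": [0, 0, 0], "dr": [0, 0, 0]},
  ],
)

```text
time_s: 9.48
eef_pos: [0.5054, 0.0906, 0.1779]
orientation: [0.224, -3.123, 0.001]
contact_force: [-1.1, -0.6, -0.7]
width: 0.0882
grasp_force: 0.0
```

```bash
python3 st.py
```

```text
tip scope x,y(rel wheel),z mm -106.67133010953772 21.100147393014453 113.86249438196064 F [-1.1 -0.6 -0.7] 9.4833
side orange 69 297.3768115942029 219.1159420289855 0.16574390466853683
```

step_arm(
  plan=[
    {"jaw": 8.8, "linear": [-0.3, -0.4, 0.2], "dr": [0, 0, 0]},
    {"jaw": 8.8, "linear": [0, -0.4, -0.1], "dr": [0, 0, 0]},
    {"jaw": 8.8, "linear": [0, -0.4, -0.15], "dr": [0, 0, 0]},
    {"jaw": 8.8, "linear": [0, -0.4, -0.09], "dr": [0, 0, 0]},
    {"jaw": 8.8, "linear": [0, -0.4, -0.04], "dr": [0, 0, 0]},
    {"jaw": 8.8, "linear": [0, -0.4, 0], "dr": [0, 0, 0]},
  ],
)

```text
time_s: 10.03
eef_pos: [0.5164, 0.0641, 0.1862]
orientation: [-0.216, 3.132, -0.0]
contact_force: [-0.3, -0.3, -0.4]
width: 0.088
grasp_force: 0.0
```

```bash
python3 st.py
```

```text
tip scope x,y(rel wheel),z mm -98.97428900527761 -6.7372715819454925 122.21485441604476 F [-0.3 -0.3 -0.4] 10.0333
side orange 68 297.4852941176471 219.13235294117646 0.16611214203423125
```

The tip ran above the wheel because the previous reading was taken mid-settling. I'll go back, settle and retry.

step_arm(
  plan=[
    {"jaw": 8.8, "linear": [0.3, 1.0, 0], "dr": [0, 0, 0]},
    {"jaw": 8.8, "linear": [0, 1.0, 0.3], "dr": [0, 0, 0]},
    {"jaw": 8.8, "linear": [0, 0, 0], "dr": [0, 0, 0]},
    {"jaw": 8.8, "linear": [0, 0, 0], "dr": [0, 0, 0]},
    {"jaw": 8.8, "linear": [0, 0, 0], "dr": [0, 0, 0]},
  ],
)

```text
time_s: 10.5
eef_pos: [0.5098, 0.085, 0.1819]
orientation: [0.22, -3.133, 0.0]
contact_force: [0.1, -0.0, 0.0]
width: 0.088
grasp_force: 0.0
```

```bash
python3 st.py
```

```text
tip scope x,y(rel wheel),z mm -102.63057704936531 14.89508751118511 117.88057600872688 F [ 0.1 -0.   0. ] 10.5
side orange 70 297.4 219.07142857142858 0.16580103783806788
```

step_arm(
  plan=[
    {"jaw": 8.8, "linear": [0, 0, 0.25], "dr": [0, 0, 0]},
    {"jaw": 8.8, "linear": [0, -0.2, 0.25], "dr": [0, 0, 0]},
    {"jaw": 8.8, "linear": [0, -0.4, -0.15], "dr": [0, 0, 0]},
    {"jaw": 8.8, "linear": [0, -0.4, -0.09], "dr": [0, 0, 0]},
    {"jaw": 8.8, "linear": [0, -0.4, -0.04], "dr": [0, 0, 0]},
    {"jaw": 8.8, "linear": [0, -0.4, 0], "dr": [0, 0, 0]},
    {"jaw": 8.8, "linear": [0, -0.4, 0], "dr": [0, 0, 0]},
    {"jaw": 8.8, "linear": [0, -0.4, 0.02], "dr": [0, 0, 0]},
    {"jaw": 8.8, "linear": [0, -0.4, 0.06], "dr": [0, 0, 0]},
  ],
)

```text
time_s: 11.3
eef_pos: [0.5148, 0.0544, 0.1805]
orientation: [-0.218, 3.133, -0.0]
contact_force: [-2.1, -0.4, 7.1]
width: 0.088
grasp_force: 3.4
```

```bash
python3 st.py
```

```text
tip scope x,y(rel wheel),z mm -101.8572971188371 -16.145464048867822 116.52405721909409 F [-2.1 -0.4  7.1] 11.3
side orange 66 297.6212121212121 218.33333333333334 0.1707476486810659
```

step_arm(
  plan=[
    {"jaw": 8.8, "linear": [0, -0.1, -1.5], "dr": [0, 0, 0]},
    {"jaw": 8.8, "linear": [1.5, 0, -3.0], "dr": [0, 0, 0]},
    {"jaw": 8.8, "linear": [1.8, -3.0, -2.7], "dr": [0, 0, 0]},
    {"jaw": 8.8, "linear": [0.3, -4.0, 0], "dr": [0, 0, 0]},
    {"jaw": 8.8, "linear": [0, -4.0, 0], "dr": [0, 0, 0]},
    {"jaw": 8.8, "linear": [0, -3.7, 0], "dr": [0, 0, 0]},
    {"jaw": 8.8, "linear": [0, 0, 0], "dr": [0, 0, 0]},
    {"jaw": 8.8, "linear": [0, 0, 0], "dr": [0, 0, 0]},
  ],
)

```text
time_s: 12.02
eef_pos: [0.4997, -0.0969, 0.2494]
orientation: [0.211, -3.134, -0.0]
contact_force: [0.5, -0.3, 1.0]
width: 0.088
grasp_force: 0.0
```

```bash
python3 look.py w5.png
python3 - <<'E'
from h import *
a=cv2.imread('pics/w5.png');cv2.imwrite('pics/w5c.png',cv2.resize(a[280:400,180:380],None,fx=4,fy=4,interpolation=2))
c=cam('wrist'); h=cv2.cvtColor(c['color'],cv2.COLOR_RGB2HSV).astype(int)
x=np.array([.9904,.1379]); e=np.array([-.1379,.9904])
for nm,lo,hi in(('orange',8,22),('green',45,85)):
    m=(h[...,0]>=lo)&(h[...,0]<=hi)&(h[...,1]>120)&(h[...,2]>60); m[:322]=0; m[357:]=0; m[:,:220]=0;m[:,300:]=0
    v,u=np.where(m); P=pts(c,np.c_[u,v]); X=(P[:,:2]-[.5644,-.1063])@x*1000-75; Y=(P[:,:2]@e+.159)*1000
    for r in ((-40,-11),(-11,-1),(-1,9)):
        k=(Y>r[0])&(Y<=r[1]); 
        if k.sum(): print(nm,r,k.sum(),'x',np.percentile(X[k],[5,50,95]).round(1),'z',np.percentile(P[k,2],[5,50,95]).round(4),'rows',v[k].min(),v[k].max())
E
```

```text
[ 0.49971244 -0.09687957  0.24939124] [-0.24 -0.01  2.01  0.    1.14 -1.95] [ 0.49357418 -0.26705968  0.99778395] 12.0167
[[-0.991, -0.134, -0.0], [-0.134, 0.991, 0.0], [0.0, 0.0, -1.0]]
{'orange': {'n': 988, 'box': [247, 348, 313, 13], 'y': array([-0.0197,  0.1301,  0.1711]), 'z': array([0.178 , 0.1831, 0.1845])}, 'tip_z': array([0.1781, 0.1808, 0.1844]), 'green': {'n': 77, 'box': [269, 342, 23, 6], 'y': array([-0.0097, -0.0021,  0.0044]), 'z': array([0.1679, 0.1708, 0.1727])}}
move to hover (tool cm): [-3.31595411 16.28960078  3.84184835]
orange (-40, -11) 614 x [-80.8 -78.8 -71.4] z [0.1636 0.1714 0.1727] rows 331 352
orange (-11, -1) 89 x [-80.9 -78.9 -76.5] z [0.1666 0.1678 0.1686] rows 334 349
green (-11, -1) 47 x [-77.9 -77.1 -76.3] z [0.1706 0.1738 0.1751] rows 342 347
green (-1, 9) 37 x [-77.9 -77.2 -76.4] z [0.1703 0.1734 0.175 ] rows 342 347
```

View pics/w5c.png

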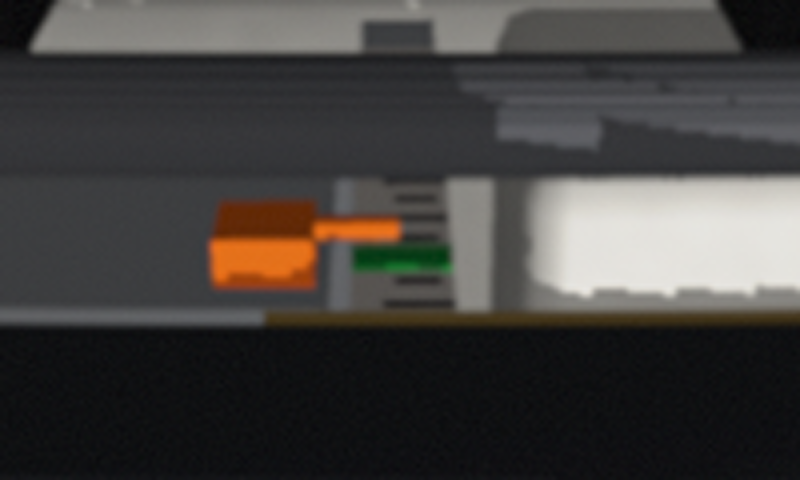

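The pointer line (crop row 230) is just below the band (centre row 259). Depth gives -5.8 mm and the ticks corrected for stand-off give about -5 mm. One more identical stroke (about 5 mm) should bring it in.

step_arm(
  plan=[
    {"jaw": 8.8, "linear": [0, 4.0, 0], "dr": [0, 0, 0]},
    {"jaw": 8.8, "linear": [0, 4.0, 0], "dr": [0, 0, 0]},
    {"jaw": 8.8, "linear": [0, 4.0, 0], "dr": [0, 0, 0]},
    {"jaw": 8.8, "linear": [-1.6, 3.8, 1.5], "dr": [0, 0, 0]},
    {"jaw": 8.8, "linear": [-1.8, 2.1, 2.5], "dr": [0, 0, 0]},
    {"jaw": 8.8, "linear": [0, 0, 2.2], "dr": [0, 0, 0]},
    {"jaw": 8.8, "linear": [0, 0, 0], "dr": [0, 0, 0]},
    {"jaw": 8.8, "linear": [0, 0, 0], "dr": [0, 0, 0]},
    {"jaw": 8.8, "linear": [0, 0, 0], "dr": [0, 0, 0]},
  ],
)

```text
time_s: 12.87
eef_pos: [0.5079, 0.0855, 0.1889]
orientation: [0.22, -3.134, 0.0]
contact_force: [-0.2, -0.1, 0.3]
width: 0.0883
grasp_force: 0.0
```

```bash
python3 st.py
```

```text
tip scope x,y(rel wheel),z mm -104.4337805520364 15.61648720661438 124.8898041004846 F [-0.2 -0.1  0.3] 12.8667
side orange 69 297.5217391304348 218.28985507246378 0.17077898120556323
```

step_arm(
  plan=[
    {"jaw": 8.8, "linear": [-0.18, -0.07, 0.7], "dr": [0, 0, 0]},
    {"jaw": 8.8, "linear": [0, 0, 0.25], "dr": [0, 0, 0]},
    {"jaw": 8.8, "linear": [0, -0.2, 0.25], "dr": [0, 0, 0]},
    {"jaw": 8.8, "linear": [0, -0.4, -0.15], "dr": [0, 0, 0]},
    {"jaw": 8.8, "linear": [0, -0.4, -0.09], "dr": [0, 0, 0]},
    {"jaw": 8.8, "linear": [0, -0.4, -0.04], "dr": [0, 0, 0]},
    {"jaw": 8.8, "linear": [0, -0.4, 0], "dr": [0, 0, 0]},
    {"jaw": 8.8, "linear": [0, -0.4, 0], "dr": [0, 0, 0]},
  ],
)

```text
time_s: 13.58
eef_pos: [0.5138, 0.0624, 0.1813]
orientation: [-0.216, 3.132, 0.0]
contact_force: [-4.6, 1.2, 10.4]
width: 0.088
grasp_force: 5.2
```

```bash
python3 st.py
```

```text
tip scope x,y(rel wheel),z mm -101.76327937413431 -8.063981503627133 117.25568471108373 F [-4.6  1.2 10.4] 13.5833
side orange 68 297.7647058823529 217.85294117647058 0.17428477488067945
```

step_arm(
  plan=[
    {"jaw": 8.8, "linear": [0, -0.4, 0.02], "dr": [0, 0, 0]},
    {"jaw": 8.8, "linear": [0, -0.4, 0.06], "dr": [0, 0, 0]},
    {"jaw": 8.8, "linear": [0, 0, -1.5], "dr": [0, 0, 0]},
    {"jaw": 8.8, "linear": [1.5, 0, -3.0], "dr": [0, 0, 0]},
    {"jaw": 8.8, "linear": [1.8, -3.0, -2.7], "dr": [0, 0, 0]},
    {"jaw": 8.8, "linear": [0.1, -4.0, 0], "dr": [0, 0, 0]},
    {"jaw": 8.8, "linear": [0, -4.0, 0], "dr": [0, 0, 0]},
    {"jaw": 8.8, "linear": [0, -3.7, 0], "dr": [0, 0, 0]},
    {"jaw": 8.8, "linear": [0, 0, 0], "dr": [0, 0, 0]},
    {"jaw": 8.8, "linear": [0, 0, 0], "dr": [0, 0, 0]},
  ],
)

```text
time_s: 14.47
eef_pos: [0.5016, -0.0958, 0.249]
orientation: [-0.21, 3.134, 0.0]
contact_force: [-0.7, -0.7, 0.4]
width: 0.088
grasp_force: 0.0
```

```bash
python3 look.py w6.png
python3 - <<'E'
from h import *
a=cv2.imread('pics/w6.png');cv2.imwrite('pics/w6c.png',cv2.resize(a[280:400,180:380],None,fx=4,fy=4,interpolation=2))
c=cam('wrist'); h=cv2.cvtColor(c['color'],cv2.COLOR_RGB2HSV).astype(int)
x=np.array([.9904,.1379]); e=np.array([-.1379,.9904])
for nm,lo,hi in(('orange',8,22),('green',45,85)):
    m=(h[...,0]>=lo)&(h[...,0]<=hi)&(h[...,1]>120)&(h[...,2]>60); m[:322]=0; m[357:]=0; m[:,:220]=0;m[:,300:]=0
    v,u=np.where(m); P=pts(c,np.c_[u,v]); X=(P[:,:2]-[.5644,-.1063])@x*1000-75; Y=(P[:,:2]@e+.159)*1000
    for r in ((-40,-11),(-9,-2),(-1,9)):
        k=(Y>r[0])&(Y<=r[1]); 
        if k.sum(): print(nm,r,k.sum(),'x',np.percentile(X[k],[5,50,95]).round(1),'z',np.percentile(P[k,2],[5,50,95]).round(4),'rows',v[k].min(),v[k].max())
E
```

```text
[ 0.5015853  -0.09575776  0.24900936] [-0.24 -0.01  2.01  0.    1.14 -1.94] [-0.73515144 -0.70202022  0.38553026] 14.4667
[[-0.991, -0.134, 0.0], [-0.134, 0.991, 0.0], [-0.0, 0.0, -1.0]]
{'orange': {'n': 1036, 'box': [247, 348, 313, 13], 'y': array([-0.0186,  0.1275,  0.1689]), 'z': array([0.1801, 0.1851, 0.1866])}, 'tip_z': array([0.1803, 0.1829, 0.1865]), 'green': {'n': 66, 'box': [268, 339, 23, 7], 'y': array([-0.0091, -0.    ,  0.0045]), 'z': array([0.1673, 0.1711, 0.173 ])}}
move to hover (tool cm): [-3.10398813 16.20586461  3.80319568]
orange (-40, -11) 675 x [-80.8 -79.1 -71.7] z [0.1682 0.176  0.1776] rows 333 355
orange (-9, -2) 71 x [-81.  -79.1 -77.1] z [0.1715 0.1727 0.1742] rows 337 353
green (-9, -2) 19 x [-77.6 -76.7 -76. ] z [0.1731 0.1742 0.1753] rows 343 345
green (-1, 9) 35 x [-77.9 -77.2 -76.4] z [0.1704 0.1739 0.175 ] rows 340 345
```

View pics/w6c.png

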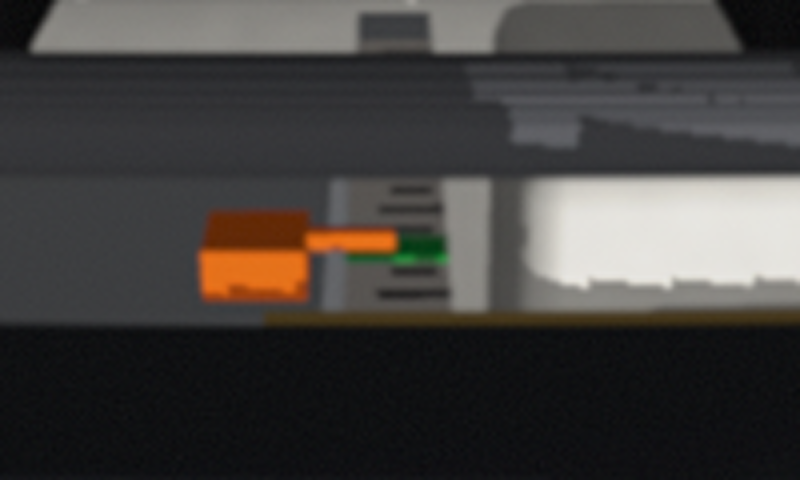

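The pointer line (crop row 240) now lies over the green band (centre row 250). Allowing for the roughly 2 mm stand-off, it is about 0 to -1 mm from the middle, and depth gives -1.1 mm. The hand is clear, so I'll back away a little and hand in.

step_arm(
  plan=[
    {"jaw": 8.8, "linear": [2, 0, -2], "dr": [0, 0, 0]},
    {"jaw": 8.8, "linear": [2, 0, -2], "dr": [0, 0, 0]},
    {"jaw": 8.8, "linear": [0, 0, 0], "dr": [0, 0, 0]},
    {"jaw": 8.8, "linear": [0, 0, 0], "dr": [0, 0, 0]},
    {"jaw": 8.8, "linear": [0, 0, 0], "dr": [0, 0, 0]},
  ],
)

```text
time_s: 14.98
eef_pos: [0.4622, -0.0981, 0.2884]
orientation: [-0.22, 3.133, 0.0]
contact_force: [0.3, 0.6, 0.3]
width: 0.0881
grasp_force: 0.0
```

```bash
python3 -c "
from workcell import *
print(close_job())"
```

```text
the job is handed in; nothing more can be done
None
```

I rolled the wheel in four light strokes and handed the job in at about 15 s, with the pointer in the green band (measured 0 to 1 mm below its middle) and the hand clear; no verdict came back.

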